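# Swap round the abrasive tools in the drawer trays

## Robot

A 6-joint arm with a two-finger parallel gripper is mounted at the origin on the work surface. World frame = base frame: x ahead of the robot, y to its left, z up, the work surface at z = 0. Lengths are in mm, angles in rad, forces in N, time in s.
With the tool pointing down it reaches from about 375 to 900 mm from the base axis. Payload 3.1 kg.
Tool frame: the origin (TCP) lies where the fingers leave the gripper's body, on its centre line; the fingertips stand 70 mm ahead of it and the grasp point (between the pads) lies 51 mm ahead of it; z points along the fingers, x is the direction in which the jaws open and shut, and the axes are right-handed (so a half turn about z gives the same grasp; the last joint's range is limited). The gripper opens to 87 mm and grips with 3 to 60 N. Pads are 19 mm wide; open, the fingers measure 117 mm over their backs; the gripper's body (75 mm by 190 mm) begins 51 mm behind the grasp point.
Start: joints at [1.161, 0.527, 1.433, -0, 1.181, -0.178], TCP at [142.933, 608.414, 292.248] pointing down, gripper open.
Joint ranges: [-3.08, 3.08], [-0.75, 2.2], [0.22, 2.44], [-1.43, 4.57], [0, 2.65], [-2.85, 2.85]. Speed limits (rad/s): [2.79, 2.79, 3.14, 3.14, 3.14, 3.14].

## Interface

Orientations are given as a 3x3 rotation matrix whose columns are the frame's x, y, z axes.
In Python, from plant import env gives the robot as it stands.
- The arm moves only by the tool carry_out, never from a script. Its argument "rows" is a list of rows, each an object with "slide": the shift along the tool's x, y, z in m, a list of three; "twist": the turn, a rotation vector about the tool's x, y, z in rad, a list of three. In form: [{"slide": [tx, ty, tz], "twist": [wx, wy, wz]}, ...]. A call has 1 to 5 rows; each row shifts and turns the commanded pose from where the row before left it, along the tool's axes as they then stand; what a row does not reach is not made up. A row lasts 1/8 s, in which the tool goes at most 62.5 mm and 10.7 degrees, less where a joint would pass 70% of its speed; a pose out of reach is approached as far as the arm can. A call is refused whole if a number of a shift passes 0.0625 or a number of a turn 0.188, either way. A call with a gripper value outside its range is refused whole. "gripper" is the closure, from -1 (fully open) to 1 (shut), set as the call begins (left out, the last holds). The fingers move at their own pace and stop on an object; "grip_force" is the grip in N (left out, the last holds). Time passes only in rows, so rows that do not move let the fingers close. It gives the time, the measured TCP pose, the force and the opening at its end, in the units of the state.
- env.get_obs(): the state, without advancing time (a new reading comes with each control period).
- env.snapshot(name): name is "scene" or "top"; returns a dict with "pixels" (480x640x3 uint8, red, green, blue), "fx", "fy", "cx", "cy" (pixels), "k1" (the pictures are not rectified: a ray, as slopes to the right and down, at radius r is drawn at 1 + k1 r^2 times it, then the intrinsics apply), "rvec" (rotation vector, rad) and "tvec" (3), from world to camera coordinates, as OpenCV has them. Camera axes: x right, y down, z forward; pixel columns grow to the right and rows downward; lengths in mm; the calibration is good to about 2 mm. A picture is of the moment at which its call begins. There is no depth.
- env.close_job(): hands the job in, once; it reports no verdict.
The state is a dict: "time_s": time; "joint_pos": joint angles; "joint_velocities": joint speeds; "joint_torque": joint torques, N m; "tool_pos": TCP position; "eef_rot": TCP orientation; "contact_force": force on the tool from outside, world axes, zero at the start; "moment": the same for the moment, N m; "opening": finger opening in mm.
Only numpy, scipy, OpenCV 4.12 (cv2) and the standard library are available. Lean on these libraries where they do the work, as an engineer would, in place of code of your own. Each camera call takes 0.05 s, during which the arm holds its last target.

## Task

The three abrasive tools in this drawer lie in one another's trays: put the red-handled rubbing block in the red tray, the yellow cup brush in the yellow tray and the green grinding wheel in the green tray, each standing flat on the tray's floor. A tray takes only one tool, so first park one of them in the empty white spare tray, which must be empty again at the end. Abrasives are brittle: set them down rather than drop them, and leave the cardboard box, the hand brush and the steel socket at the far side where they are.

Things in the scene. Friction and masses are not known exactly. Their poses are not given: they have to be found in the camera images.
- block_center (a point): rubbing block: dark abrasive base 70 (x) x 44 (y) x 24 mm, on it a red plate up to 30 mm, then a red handle bar 56 mm long (x) and 22 mm thick (y) from 28 to 60 mm above the underside; about 0.22 kg. This point is its centre, half-way up, 30 mm above the underside; x along the block and handle, z up. Grip the handle across its y, about 15 mm above this point
- brush_center (a point): wire cup brush standing on its bristles: brass-coloured wire skirt 50 mm across, yellow cup 48 mm across to 24 mm up, tapering to a round yellow hub 22 mm across from 36 to 60 mm above the underside; about 0.18 kg. Round about its vertical z. This point is its centre, half-way up, 30 mm above the underside. Grip the hub about 17 mm above this point
- wheel_center (a point): grinding wheel standing on its flat face: dark green disc 52 mm across and 28 mm high, steel flange 30 mm across to 32 mm, then a round steel shank 18 mm across from 32 to 60 mm above the underside; about 0.22 kg. Round about its vertical z. This point is its centre, half-way up, 30 mm above the underside. Grip the shank about 16 mm above this point
- tray_red_in (a point): rectangular open tray, red, home of the rubbing block, fixed to the drawer, 104 (its x) x 80 (its y) mm outside, 96 x 72 mm inside, walls 4 mm thick, rim 18 mm above its underside, inner floor 4 mm above its underside; this point is the centre of the inner floor, x along the tray's long side, z up
- tray_yellow_in (a point): rectangular open tray, yellow, home of the cup brush, fixed to the drawer, 104 (its x) x 80 (its y) mm outside, 96 x 72 mm inside, walls 4 mm thick, rim 18 mm above its underside, inner floor 4 mm above its underside; this point is the centre of the inner floor, x along the tray's long side, z up
- tray_green_in (a point): rectangular open tray, green, home of the grinding wheel, fixed to the drawer, 104 (its x) x 80 (its y) mm outside, 96 x 72 mm inside, walls 4 mm thick, rim 18 mm above its underside, inner floor 4 mm above its underside; this point is the centre of the inner floor, x along the tray's long side, z up
- tray_spare_in (a point): rectangular open tray, white, the spare, empty at the start and at the end, fixed to the drawer, 104 (its x) x 80 (its y) mm outside, 96 x 72 mm inside, walls 4 mm thick, rim 18 mm above its underside, inner floor 4 mm above its underside; this point is the centre of the inner floor, x along the tray's long side, z up
- stock_box: bystander: open cardboard box 70 x 110 x 35 mm with brown sticks in it; origin at the underside's centre; leave it alone
- file_brush: bystander: flat hand brush with a wooden handle and grey bristles, 180 mm long, lying flat; origin at the middle of its underside; leave it alone
- socket: bystander: steel socket piece, 32 mm across and 50 mm high, standing; origin at the underside's centre; leave it alone
There are look-alikes about, which are no part of the job. What is shaped like the part that bears tray_red_in but black or orange is not meant.

How it is judged (in metres and radians):
On the way:
1. one of the three tools stands released in the white spare tray (((horizontal distance between block_center and tray_spare_in below 0.028 m and z of block_center in the frame of tray_spare_in between 0.026 and 0.034 m and angle between block_center's own z axis and vertical below 0.1 rad and linear speed of block below 0.02 m/s and contact force between the fingers and block below 0.1 N) or (horizontal distance between brush_center and tray_spare_in below 0.028 m and z of brush_center in the frame of tray_spare_in between 0.026 and 0.034 m and angle between brush_center's own z axis and vertical below 0.1 rad and linear speed of brush below 0.02 m/s and contact force between the fingers and brush below 0.1 N) or (horizontal distance between wheel_center and tray_spare_in below 0.028 m and z of wheel_center in the frame of tray_spare_in between 0.026 and 0.034 m and angle between wheel_center's own z axis and vertical below 0.1 rad and linear speed of wheel below 0.02 m/s and contact force between the fingers and wheel below 0.1 N))), for 0.2 s.
At the end, for the whole second after the job is handed in: block in the red tray, brush in the yellow tray, wheel in the green tray, each with its centre within 28 mm (horizontally) of the tray's centre, standing on its floor (centre height 26 to 34 mm above it), upright within 0.1 rad, released and at rest (under 0.02 m/s); so the spare tray is empty (horizontal distance between block_center and tray_red_in below 0.028 m and z of block_center in the frame of tray_red_in between 0.026 and 0.034 m and angle between each of block_center, brush_center, wheel_center's own z axis and vertical below 0.1 rad and linear speed of each of block, brush, wheel below 0.02 m/s and contact force between the fingers and block below 0.1 N and horizontal distance between brush_center and tray_yellow_in below 0.028 m and z of brush_center in the frame of tray_yellow_in between 0.026 and 0.034 m and contact force between the fingers and brush below 0.1 N and horizontal distance between wheel_center and tray_green_in below 0.028 m and z of wheel_center in the frame of tray_green_in between 0.026 and 0.034 m and contact force between the fingers and wheel below 0.1 N); the robot touches nothing.
It fails at once if the cardboard box, hand brush or socket is shifted by more than 25 mm (distance of any of stock_box, file_brush, socket from where it was at the start of the episode above 0.025 m).
It fails at once if a tool is dropped (moves faster than 0.75 m/s untouched by the fingers) ((linear speed of block above 0.75 m/s and contact force between the fingers and block below 0.1 N) or (linear speed of brush above 0.75 m/s and contact force between the fingers and brush below 0.1 N) or (linear speed of wheel above 0.75 m/s and contact force between the fingers and wheel below 0.1 N)).
It also fails if it takes over 91 s, if anything falls off the work surface, if the arm or the gripper's body presses on something with over 40 N, if the wrist force passes 120 N, or if a joint passes its speed limit or range.

## Working session

There is one attempt and no reset: what is moved stays moved. The work goes in short steps, Python scripts to look and compute and a tool call to move; the robot and the scene stay as the last step left them, time stands still between calls to the robot, and variables do not carry over. Pictures are saved under pics/ and viewed, and the job is handed in when it is done.

Besides the shell and the picture viewer there is one more tool, called after ">>>" as name([rows], argument=value, ...), one row to a line, values as JSON. carry_out: Moves the arm, as the interface text tells. Its arguments: {"type":"object","properties":{"rows":{"type":"array","items":{"type":"object","properties":{"slide":{"type":"array","items":{"type":"number"}},"twist":{"type":"array","items":{"type":"number"}}}}},"gripper":{"type":"number"},"grip_force":{"type":"number"}},"required":["rows"]}

```bash
mkdir -p pics; ls; cat > h.py <<'E'
import numpy as np,cv2
from plant import env
def snap(n,f):
    s=env.snapshot(n); cv2.imwrite('pics/'+f,s['pixels'][:,:,::-1]); np.save('pics/'+f+'.npy',s,allow_pickle=True); return s
def cast(s,px,z):
    px=np.atleast_2d(np.array(px,float))
    q=np.c_[(px[:,0]-s['cx'])/s['fx'],(px[:,1]-s['cy'])/s['fy']]
    u=q.copy()
    for _ in range(30): u=q/(1+s['k1']*(u**2).sum(1,keepdims=True))
    R=cv2.Rodrigues(np.array(s['rvec'],float))[0]; t=np.array(s['tvec'],float).ravel()
    d=np.c_[u,np.ones(len(u))]@R; c=-R.T@t
    return c+d*((z-c[2])/d[:,2])[:,None]
E
python3 - <<'E'
from h import *
for n in('scene','top'):
    s=snap(n,n+'0.png'); R=cv2.Rodrigues(np.array(s['rvec'],float))[0]; print(n,-R.T@np.array(s['tvec']).ravel(),R,s['fx'],s['k1'])
o=env.get_obs(); print(o['tool_pos'],o['eef_rot'],o['time_s'],o['opening'])
E
```

```text
pics
scene [1177.34410121  499.49364427  808.71402028] [[-0.69083409  0.72257466 -0.0251818 ]
 [ 0.47261244  0.42494601 -0.77204816]
 [-0.54716153 -0.54525842 -0.63506496]] 562.4574276935722 -0.12044253025860488
top [ 398.98211894 -152.13857827 1116.05711969] [[-2.18360415e-02 -9.99758769e-01 -2.36470317e-03]
 [-9.93207541e-01  2.19632212e-02 -1.14264595e-01]
 [ 1.14288968e-01 -1.46445429e-04 -9.93447538e-01]] 437.58967229194064 -0.07463047915461886
[142.72751452 607.94222548 291.37863456] [[ 2.28759400e-01  9.73482685e-01 -7.73402867e-04]
 [ 9.73481148e-01 -2.28760441e-01 -1.76488603e-03]
 [-1.89500998e-03 -3.49158841e-04 -9.99998144e-01]] 0.1 86.86964507907558
```

View pics/scene0.png

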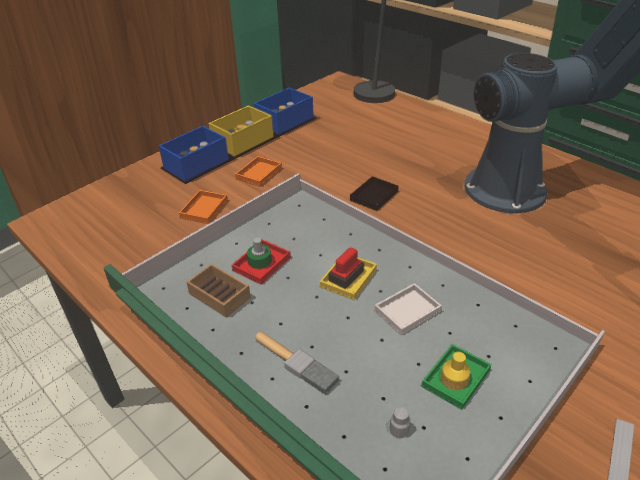

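View pics/top0.png

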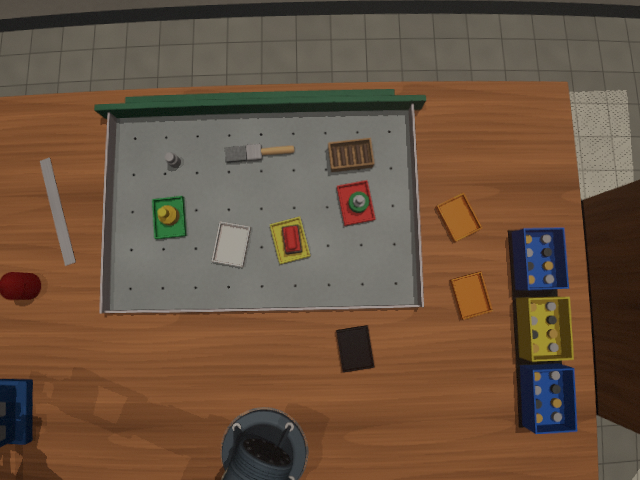

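```bash
python3 - <<'E'
from h import *
for n,b in(('scene',[(230,225,300,290),(315,240,385,305),(370,280,445,340),(415,340,495,410)]),('top',[(145,190,195,245),(205,215,255,270),(265,212,315,268),(332,178,382,230)])):
    im=cv2.imread(f'pics/{n}0.png'); t=[cv2.resize(im[y:w,x:u],(400,300),interpolation=cv2.INTER_NEAREST) for x,y,u,w in b]
    cv2.imwrite(f'pics/{n}z.png',np.vstack([np.hstack(t[:2]),np.hstack(t[2:])]))
E
```

```text
(no output)
```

View pics/scenez.png

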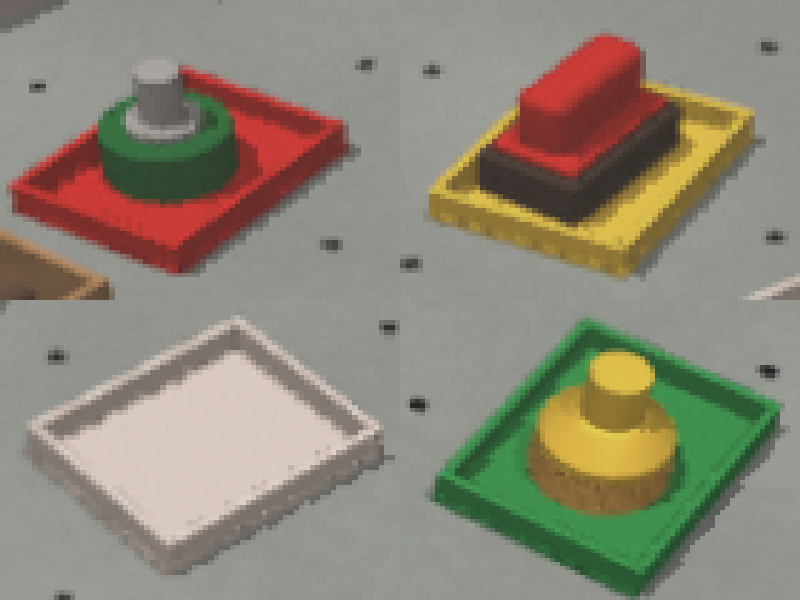

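View pics/topz.png

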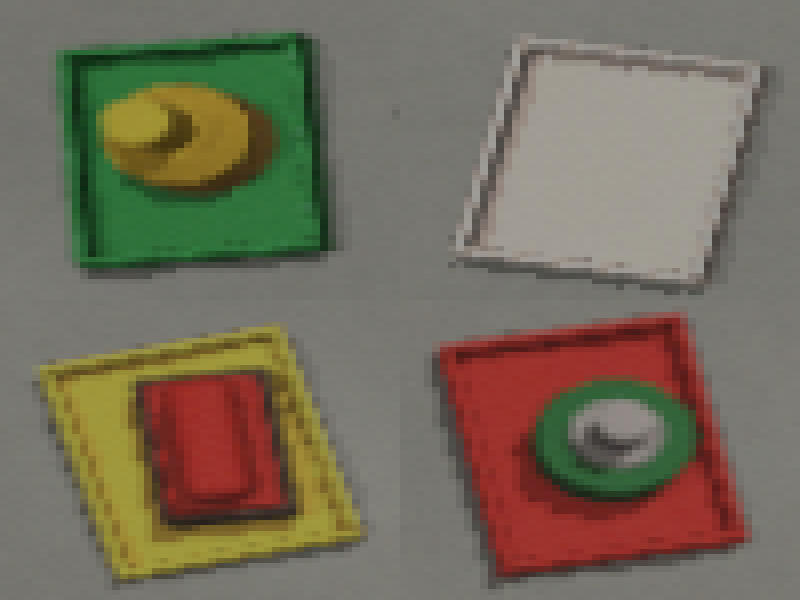

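```bash
cat >> h.py <<'E'
def tri(ss,ps):
    A=np.zeros((3,3));b=np.zeros(3);L=[]
    for s,p in zip(ss,ps):
        a0=cast(s,p,0)[0];a1=cast(s,p,100)[0];d=(a1-a0)/np.linalg.norm(a1-a0);M=np.eye(3)-np.outer(d,d);A+=M;b+=M@a0;L.append((M,a0))
    x=np.linalg.solve(A,b);return x,[np.linalg.norm(M@(x-a)) for M,a in L]
def mask(im,c):
    h=cv2.cvtColor(im,cv2.COLOR_RGB2HSV).astype(int);H,S,V=h[...,0],h[...,1],h[...,2]
    m={'red':((H<6)|(H>174))&(S>130),'yellow':(H>20)&(H<32)&(S>110),'green':(H>60)&(H<80)&(S>110),'white':(S<45)&(V>145)}[c]
    return m.astype(np.uint8)
def comps(im,c,box,k=3):
    m=mask(im,c);z=np.zeros_like(m);x,y,u,w=box;z[y:w,x:u]=m[y:w,x:u]
    cs=cv2.findContours(z,cv2.RETR_EXTERNAL,cv2.CHAIN_APPROX_NONE)[0]
    return sorted(cs,key=cv2.contourArea)[::-1][:k]
E
python3 - <<'E'
from h import *
S=np.load('pics/scene0.png.npy',allow_pickle=True).item();T=np.load('pics/top0.png.npy',allow_pickle=True).item()
for n,a,b in(('wheel',(257.5,240.6),(360.5,198)),('block',(346.5,255.6),(291.3,238.5)),('brush',(459.2,357),(162.3,212))):
    print(n,tri([S,T],[a,b]))
for c,bs,bt in(('red',(230,225,300,290),(332,178,382,230)),('yellow',(315,240,385,305),(265,212,315,268)),('white',(370,280,445,340),(205,215,255,270)),('green',(415,340,495,410),(145,190,195,245))):
    for s,b in((S,bs),(T,bt)):
        k=comps(s['pixels'],c,b)[0];hu=cv2.convexHull(k).astype(np.float32)
        # best quad
        for e in np.arange(1,12,.5):
            q=cv2.approxPolyDP(hu,e,True)
            if len(q)<=4:break
        q=q[:,0]; print(c,e,q.tolist(),cv2.contourArea(k))
        if s is T:
            print(' minrect',cv2.minAreaRect(hu))
            P=cast(s,q,22);print(P[:,:2].mean(0),[np.round(np.linalg.norm(P[i]-P[i-1]),1) for i in range(4)])
E
```

```text
wheel (array([ 618.03587597, -252.79518866,   62.20301385]), [np.float64(0.9323347025431681), np.float64(0.9323347025432231)])
block (array([523.39858139, -82.55070372,  57.63440617]), [np.float64(0.6345025168801425), np.float64(0.6345025168802303)])
brush (array([595.49272002, 236.2844892 ,  61.25025677]), [np.float64(0.10161149092318653), np.float64(0.10161149092313912)])
red 4.5 [[289.0, 251.0], [261.0, 283.0], [233.0, 270.0], [262.0, 240.0]] 849.0
red 1.0 [[366.0, 181.0], [374.0, 219.0], [345.0, 225.0], [337.0, 186.0]] 1199.5
 minrect ((355.51922607421875, 202.59613037109375), (40.59603500366211, 31.378578186035156), 78.69007110595703)
[ 615.3637747  -244.22007625] [np.float64(75.5), np.float64(100.3), np.float64(75.2), np.float64(102.6)]
yellow 6.0 [[376.0, 264.0], [354.0, 299.0], [320.0, 286.0], [334.0, 264.0]] 671.0
yellow 1.0 [[299.0, 217.0], [309.0, 256.0], [280.0, 263.0], [270.0, 224.0]] 1236.0
 minrect ((289.389892578125, 240.0816192626953), (41.27880859375, 31.658966064453125), 75.25643920898438)
[523.72433127 -75.05843227] [np.float64(75.5), np.float64(102.2), np.float64(74.7), np.float64(102.1)]
white 2.0 [[444.0, 280.0], [444.0, 339.0], [370.0, 339.0], [372.0, 280.0]] 4329.5
white 2.0 [[249.0, 227.0], [242.0, 264.0], [214.0, 261.0], [223.0, 225.0]] 972.5
 minrect ((231.59616088867188, 244.01922607421875), (28.24072265625, 40.20380783081055), 11.309932708740234)
[516.08354122  70.28672311] [np.float64(66.6), np.float64(95.0), np.float64(71.4), np.float64(93.7)]
green 3.0 [[451.0, 345.0], [490.0, 364.0], [462.0, 408.0], [422.0, 386.0]] 2385.0
green 2.0 [[181.0, 196.0], [185.0, 235.0], [155.0, 238.0], [153.0, 199.0]] 1182.0
 minrect ((168.4720916748047, 217.10914611816406), (40.610816955566406, 31.562442779541016), 85.91438293457031)
[589.77224661 234.34817522] [np.float64(73.5), np.float64(102.0), np.float64(77.8), np.float64(101.7)]
```

```bash
python3 - <<'E'
from h import *
S=np.load('pics/scene0.png.npy',allow_pickle=True).item();T=np.load('pics/top0.png.npy',allow_pickle=True).item()
def zs(p,b,w,h): return (b[0]+p[0]*w/400-.5,b[1]+p[1]*h/300-.5)
for a,b in(((238,20),(305,285)),((30,128),(365,65)),((172,245),(120,38)),((382,130),(55,255))):
    print('spare',tri([S,T],[zs(a,(370,280),75,60),zs(b if b!=(305,285) else b,(205,215),50,55)]))
for a,b in(((187,22),(71,262)),((380,110),(330,248)),((235,282),(305,38)),((38,198),(65,55))): pass
# green: scene top(587-400=187,320-300=20)->top BR ; left(437-400,495-300)->TR ; bottom (635,580)->TL; right(780,405)->BL
for a,b in(((187,22),(330,248)),((36,190),(305,35)),((235,278),(62,52)),((380,107),(80,266))):
    print('green',tri([S,T],[zs(a,(415,340),80,70),zs(b,(145,190),50,55)]))
for a,b in(((12,188),(282,15)),((178,248),(38,72)),((345,125),(100,270))): pass
for a,b in(((190,70),(350,240)),((12,188),(285,15)),((178,248),(38,48)),((345,125),(98,275))):
    print('red',tri([S,T],[zs(a,(230,225),70,65),zs(b,(332,178),50,52)]))
E
```

```text
spare (array([459.03659541,  44.74437269,  14.53420215]), [np.float64(0.04586894606585133), np.float64(0.04586894606579836)])
spare (array([561.01237678,  25.35991532,  15.79507596]), [np.float64(0.24396869352110664), np.float64(0.2439686935210497)])
spare (array([575.69558057, 103.0076342 ,  17.61846436]), [np.float64(0.3934818159799881), np.float64(0.3934818159798642)])
spare (array([474.93975085, 123.18254251,  16.21897887]), [np.float64(0.9058655590302166), np.float64(0.9058655590301318)])
green (array([542.81448738, 192.36969715,  12.64525178]), [np.float64(0.9541459795324905), np.float64(0.9541459795325781)])
green (array([646.85079563, 202.56873811,   7.9498265 ]), [np.float64(0.43751534974340345), np.float64(0.43751534974348066)])
green (array([639.93433697, 279.9777383 ,  13.95975612]), [np.float64(1.292995126192258), np.float64(1.2929951261921955)])
green (array([536.55979563, 271.68211104,  15.30030943]), [np.float64(0.43576229574967784), np.float64(0.4357622957496985)])
red (array([ 572.53404967, -293.32460225,   15.3309724 ]), [np.float64(0.6161367791196285), np.float64(0.6161367791193969)])
red (array([ 675.32359225, -276.89738606,   15.46988555]), [np.float64(0.34486577221094405), np.float64(0.3448657722107523)])
red (array([ 661.63879186, -197.14584178,   17.92575302]), [np.float64(0.7706833644585519), np.float64(0.7706833644584976)])
red (array([ 560.07535212, -214.2309262 ,   16.74691361]), [np.float64(1.706896786167493), np.float64(1.706896786167581)])
```

>>> carry_out([
  {"slide": [0, 0, 0], "twist": [0, 0, -0.116]},
  {"slide": [0, 0, 0], "twist": [0, 0, -0.116]},
  {"slide": [-0.037, 0.045, 0], "twist": [0, 0, 0]},
  {"slide": [-0.037, 0.045, 0], "twist": [0, 0, 0]},
  {"slide": [-0.037, 0.045, 0], "twist": [0, 0, 0]},
], gripper=-1, grip_force=20)

```text
time_s: 0.72
tool_pos: [278.9, 496.4, 291.8]
eef_rot: [[-0.002, 1.0, -0.0], [1.0, 0.002, -0.001], [-0.001, -0.0, -1.0]]
contact_force: [0.4, 0.4, 0.5]
opening: 87.2
```

```bash
python3 - <<'E'
from h import *
o=env.get_obs(); print(o['tool_pos'],o['eef_rot'].round(4) if hasattr(o['eef_rot'],'round') else o['eef_rot'],o['time_s'],o['joint_pos'])
T=np.load('pics/top0.png.npy',allow_pickle=True).item()
k=comps(T['pixels'],'red',(272,220,310,260))[0]; r=cv2.minAreaRect(k);print(r)
b=cv2.boxPoints(r); P=cast(T,b,50)[:,:2];print([((P[i]-P[i-1]).round(1),np.linalg.norm(P[i]-P[i-1]).round(1),np.degrees(np.arctan2(*(P[i]-P[i-1])[::-1])).round(1)) for i in range(4)],P.mean(0))
k=comps(T['pixels'],'yellow',(265,212,315,268))[0];r=cv2.minAreaRect(k);b=cv2.boxPoints(r);P=cast(T,b,16)[:,:2];print(P.mean(0),P)
E
```

```text
[278.93893442 496.36901673 291.83982649] [[-2.1e-03  1.0e+00 -3.0e-04]
 [ 1.0e+00  2.1e-03 -5.0e-04]
 [-5.0e-04 -3.0e-04 -1.0e+00]] 0.725 [ 8.62650269e-01  4.53188620e-01  1.57464445e+00 -1.02631696e-04
  1.11434087e+00 -7.10189598e-01]
((291.0799560546875, 238.5599822998047), (25.173004150390625, 14.9906644821167), 81.8698959350586)
[(array([61.7,  8. ]), np.float64(62.2), np.float64(7.4)), (array([  4.4, -36.6]), np.float64(36.9), np.float64(-83.1)), (array([-61.8,  -7.7]), np.float64(62.2), np.float64(-172.9)), (array([-4.4, 36.4]), np.float64(36.7), np.float64(96.9))] [523.8465     -81.00358682]
[524.22110531 -74.35293954] [[ 565.87238562  -22.62372955]
 [ 584.84815378 -100.87553292]
 [ 482.40678319 -125.67826845]
 [ 463.75709866  -48.23422722]]
```

>>> carry_out([
  {"slide": [-0.037, 0.045, 0]},
  {"slide": [-0.037, 0.045, 0]},
  {"slide": [-0.037, 0.045, 0]},
  {"slide": [-0.037, 0.045, 0]},
  {"slide": [-0.037, 0.045, 0]},
])

```text
invalid input at $.rows[0]: expected keys slide, twist
```

>>> carry_out([
  {"slide": [-0.037, 0.045, 0]},
  {"slide": [-0.037, 0.045, 0.02]},
  {"slide": [0, 0, 0.05]},
  {"slide": [0, 0, 0.04]},
  {"slide": [0, 0, 0]},
])

```text
invalid input at $.rows[0]: expected keys slide, twist
```

```bash
python3 - <<'E'
from h import *
for n in('scene','top'): snap(n,n+'1.png')
a=cv2.imread('pics/scene1.png')[280:440,380:540];b=cv2.imread('pics/top1.png')[150:290,100:240]
cv2.imwrite('pics/z1.png',np.hstack([cv2.resize(a,(400,400)),cv2.resize(b,(400,400))]))
E
```

```text
(no output)
```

View pics/z1.png

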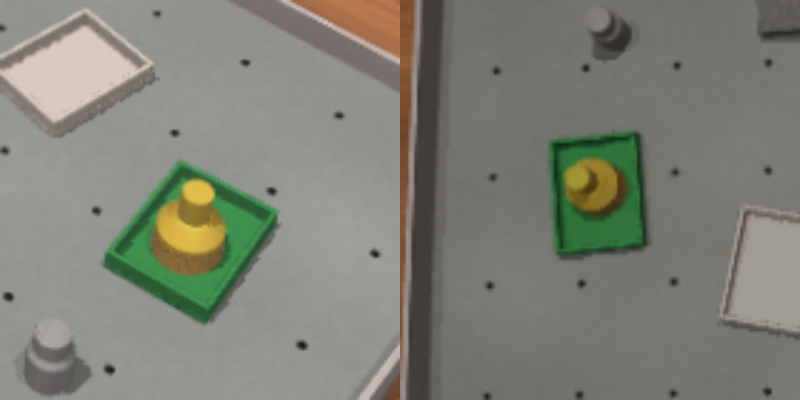

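The pictures show the brush standing undisturbed in the green tray. The moves were refused because a key was missing, so I'm sending them again.

>>> carry_out([
  {"slide": [-0.037, 0.045, 0], "twist": [0, 0, 0]},
  {"slide": [-0.037, 0.045, 0], "twist": [0, 0, 0]},
  {"slide": [-0.037, 0.045, 0], "twist": [0, 0, 0]},
  {"slide": [-0.037, 0.045, 0], "twist": [0, 0, 0]},
  {"slide": [-0.037, 0.045, 0], "twist": [0, 0, 0]},
])

```text
time_s: 1.45
tool_pos: [504.1, 312.2, 291.9]
eef_rot: [[-0.002, 1.0, -0.001], [1.0, 0.002, 0.0], [0.0, -0.001, -1.0]]
contact_force: [-0.1, 0.1, -0.3]
opening: 87.1
```

>>> carry_out([
  {"slide": [-0.037, 0.045, 0], "twist": [0, 0, 0]},
  {"slide": [-0.037, 0.045, 0.02], "twist": [0, 0, 0]},
  {"slide": [0, 0, 0.05], "twist": [0, 0, 0]},
  {"slide": [0, 0, 0.04], "twist": [0, 0, 0]},
  {"slide": [0, 0, 0], "twist": [0, 0, 0]},
])

```text
time_s: 2.08
tool_pos: [590.8, 238.8, 178.4]
eef_rot: [[-0.001, 1.0, -0.009], [1.0, 0.001, -0.002], [-0.002, -0.009, -1.0]]
contact_force: [0.8, 0.7, -0.5]
opening: 87.3
```

```bash
python3 - <<'E'
from h import *
for n in('scene','top'): snap(n,n+'2.png')
a=cv2.imread('pics/scene2.png')[280:440,380:540];b=cv2.imread('pics/top2.png')[150:290,100:240]
cv2.imwrite('pics/z2.png',np.hstack([cv2.resize(a,(400,400)),cv2.resize(b,(400,400))]))
E
```

```text
(no output)
```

View pics/z2.png

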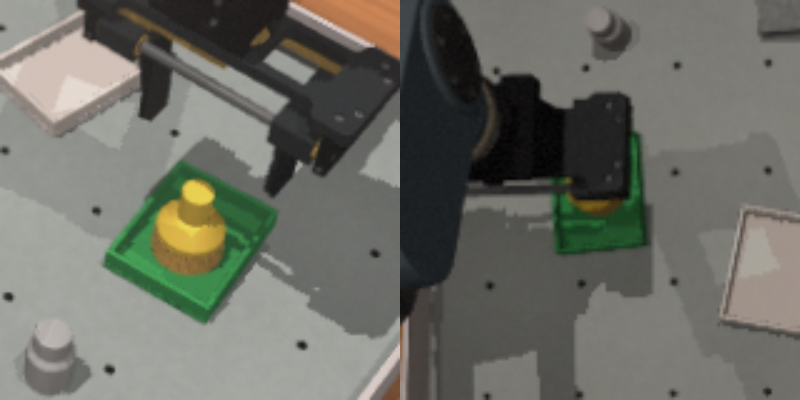

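>>> carry_out([
  {"slide": [-0.003, 0.002, 0.02], "twist": [0, 0, 0]},
  {"slide": [0, 0, 0.02], "twist": [0, 0, 0]},
  {"slide": [0, 0, 0.015], "twist": [0, 0, 0]},
  {"slide": [0, 0, 0], "twist": [0, 0, 0]},
  {"slide": [0, 0, 0], "twist": [0, 0, 0]},
])

```text
time_s: 2.8
tool_pos: [595.9, 236.1, 127.8]
eef_rot: [[-0.001, 1.0, 0.001], [1.0, 0.001, 0.0], [0.0, 0.001, -1.0]]
contact_force: [0.0, 0.3, -0.6]
opening: 86.8
```

>>> carry_out([
  {"slide": [0, 0, 0.01], "twist": [0, 0, 0]},
  {"slide": [0, 0, 0.006], "twist": [0, 0, 0]},
  {"slide": [0, 0, 0], "twist": [0, 0, 0]},
  {"slide": [0, 0, 0], "twist": [0, 0, 0]},
])

```text
time_s: 3.3
tool_pos: [595.4, 236.0, 111.2]
eef_rot: [[-0.001, 1.0, 0.0], [1.0, 0.001, -0.0], [-0.0, 0.0, -1.0]]
contact_force: [-0.2, -0.6, 0.0]
opening: 87.0
```

>>> carry_out([
  {"slide": [0, 0, 0], "twist": [0, 0, 0]},
  {"slide": [0, 0, 0], "twist": [0, 0, 0]},
  {"slide": [0, 0, 0], "twist": [0, 0, 0]},
  {"slide": [0, 0, 0], "twist": [0, 0, 0]},
  {"slide": [0, 0, 0], "twist": [0, 0, 0]},
], gripper=1, grip_force=20)

```text
time_s: 3.92
tool_pos: [595.4, 236.0, 111.3]
eef_rot: [[-0.001, 1.0, 0.0], [1.0, 0.001, 0.0], [0.0, 0.0, -1.0]]
contact_force: [0.5, 0.0, 0.0]
opening: 45.1
```

>>> carry_out([
  {"slide": [0, 0, 0], "twist": [0, 0, 0]},
  {"slide": [0, 0, 0], "twist": [0, 0, 0]},
  {"slide": [0, 0, 0], "twist": [0, 0, 0]},
])

```text
time_s: 4.3
tool_pos: [595.7, 236.4, 112.1]
eef_rot: [[-0.001, 1.0, 0.001], [1.0, 0.001, 0.001], [0.001, 0.001, -1.0]]
contact_force: [-1.7, 1.8, 5.5]
opening: 21.0
```

```bash
python3 - <<'E'
from h import *
for n in('scene','top'): snap(n,n+'3.png')
a=cv2.imread('pics/scene3.png')[280:440,380:540];b=cv2.imread('pics/top3.png')[150:290,100:240]
cv2.imwrite('pics/z3.png',np.hstack([cv2.resize(a,(400,400)),cv2.resize(b,(400,400))]))
print(env.get_obs()['tool_pos'],env.get_obs()['opening'])
E
```

```text
[595.67274581 236.36710122 112.16268071] 21.56070201177229
```

View pics/z3.png

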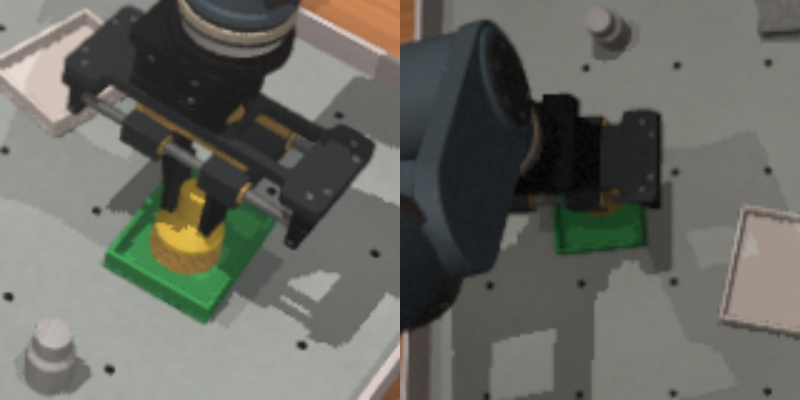

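>>> carry_out([
  {"slide": [0, 0, 0], "twist": [0, 0, 0]},
  {"slide": [0, 0, -0.01], "twist": [0, 0, 0]},
  {"slide": [0, 0, -0.02], "twist": [0, 0, 0]},
  {"slide": [0, 0, -0.02], "twist": [0, 0, 0]},
  {"slide": [-0.02, -0.01, -0.01], "twist": [0, 0, 0]},
], grip_force=30)

```text
time_s: 5.03
tool_pos: [587.0, 216.8, 173.7]
eef_rot: [[-0.003, 1.0, 0.005], [1.0, 0.003, 0.001], [0.001, 0.005, -1.0]]
contact_force: [0.2, -0.6, -2.3]
opening: 20.8
```

>>> carry_out([
  {"slide": [-0.035, -0.017, 0], "twist": [0, 0, 0]},
  {"slide": [-0.04, -0.02, 0], "twist": [0, 0, 0]},
  {"slide": [-0.04, -0.02, 0], "twist": [0, 0, 0]},
  {"slide": [-0.02, -0.008, 0], "twist": [0, 0, 0]},
  {"slide": [-0.007, -0.003, 0], "twist": [0, 0, 0]},
])

```text
time_s: 5.65
tool_pos: [517.5, 72.7, 172.2]
eef_rot: [[0.001, 1.0, 0.001], [1.0, -0.001, -0.0], [-0.0, 0.001, -1.0]]
contact_force: [0.2, 0.3, -2.7]
opening: 21.0
```

```bash
python3 - <<'E'
from h import *
for n in('scene','top'): snap(n,n+'4.png')
a=cv2.imread('pics/scene4.png')[200:360,330:490];b=cv2.imread('pics/top4.png')[170:310,160:300]
cv2.imwrite('pics/z4.png',np.hstack([cv2.resize(a,(400,400)),cv2.resize(b,(400,400))]))
print(env.get_obs()['tool_pos'],env.get_obs()['opening'],env.get_obs()['contact_force'])
E
```

```text
[517.95957208  73.44060186 171.96457293] 20.958256984941567 [ 0.86753963  0.46459312 -2.18752602]
```

View pics/z4.png

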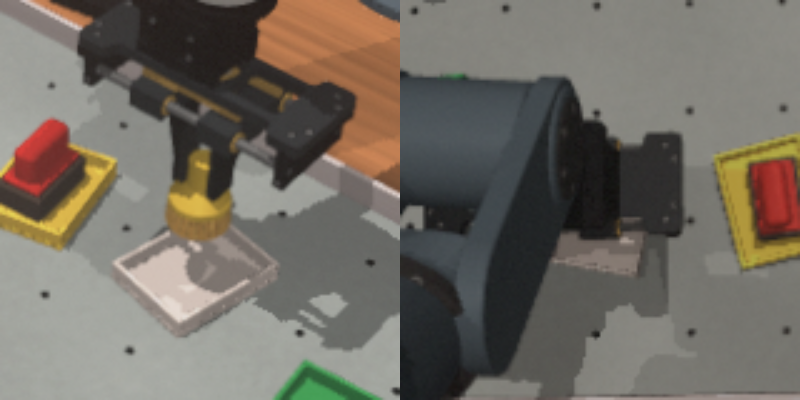

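>>> carry_out([
  {"slide": [0, 0, 0.025], "twist": [0, 0, 0]},
  {"slide": [0, 0, 0.02], "twist": [0, 0, 0]},
  {"slide": [0, 0, 0.01], "twist": [0, 0, 0]},
  {"slide": [0, 0, 0.003], "twist": [0, 0, 0]},
  {"slide": [0, 0, 0], "twist": [0, 0, 0]},
])

```text
time_s: 6.38
tool_pos: [518.0, 74.2, 113.5]
eef_rot: [[-0.002, 1.0, 0.001], [1.0, 0.002, -0.0], [-0.0, 0.001, -1.0]]
contact_force: [0.2, 0.0, -1.4]
opening: 21.2
```

>>> carry_out([
  {"slide": [0, 0, 0.001], "twist": [0, 0, 0]},
  {"slide": [0, 0, 0.001], "twist": [0, 0, 0]},
  {"slide": [0, 0, 0], "twist": [0, 0, 0]},
])

```text
time_s: 6.75
tool_pos: [518.0, 73.9, 112.1]
eef_rot: [[-0.001, 1.0, 0.001], [1.0, 0.001, 0.0], [0.0, 0.001, -1.0]]
contact_force: [-0.5, -0.0, 4.3]
opening: 21.2
```

Force has turned from −1.4 to +4.3 N, so the brush is on the tray floor. Releasing it and lifting.

>>> carry_out([
  {"slide": [0, 0, 0], "twist": [0, 0, 0]},
  {"slide": [0, 0, 0], "twist": [0, 0, 0]},
  {"slide": [0, 0, 0], "twist": [0, 0, 0]},
  {"slide": [0, 0, 0], "twist": [0, 0, 0]},
  {"slide": [0, 0, 0], "twist": [0, 0, 0]},
], gripper=-1)

```text
time_s: 7.38
tool_pos: [517.6, 73.9, 111.1]
eef_rot: [[-0.001, 1.0, -0.0], [1.0, 0.001, 0.0], [0.0, -0.0, -1.0]]
contact_force: [-0.4, -0.2, -1.0]
opening: 63.1
```

>>> carry_out([
  {"slide": [0, 0, 0], "twist": [0, 0, 0]},
  {"slide": [0, 0, -0.03], "twist": [0, 0, 0]},
  {"slide": [0, 0, -0.05], "twist": [0, 0, 0]},
  {"slide": [-0.05, 0.015, 0], "twist": [0, 0, 0]},
  {"slide": [-0.055, 0.017, 0], "twist": [0, 0, 0]},
])

```text
time_s: 8.0
tool_pos: [550.2, -31.4, 192.4]
eef_rot: [[-0.004, 1.0, 0.002], [1.0, 0.004, -0.0], [-0.0, 0.002, -1.0]]
contact_force: [0.3, 0.2, -0.1]
opening: 86.5
```

>>> carry_out([
  {"slide": [-0.055, 0.017, 0], "twist": [0, 0, 0]},
  {"slide": [-0.055, 0.017, 0], "twist": [0, 0, 0]},
  {"slide": [-0.055, 0.017, 0], "twist": [0, 0, 0]},
  {"slide": [-0.05, 0.015, 0], "twist": [0, 0, 0]},
  {"slide": [-0.008, 0.002, 0], "twist": [0, 0, 0]},
])

```text
time_s: 8.62
tool_pos: [618.7, -258.1, 191.1]
eef_rot: [[0.003, 1.0, 0.002], [1.0, -0.003, -0.002], [-0.002, 0.002, -1.0]]
contact_force: [0.2, 0.4, -0.0]
opening: 87.2
```

```bash
python3 - <<'E'
from h import *
for n in('scene','top'): snap(n,n+'5.png')
a=cv2.imread('pics/scene5.png')[190:350,200:440];b=cv2.imread('pics/top5.png')[150:290,190:400]
cv2.imwrite('pics/z5.png',np.hstack([cv2.resize(a,(400,267)),cv2.resize(b,(400,267))]))
print(env.get_obs()['tool_pos'],env.get_obs()['opening'],env.get_obs()['joint_pos'])
E
```

```text
[ 617.54294987 -254.79337996  190.73063072] 87.04608920776835 [-5.58325510e-01  7.01108137e-01  1.40165605e+00  2.57692758e-04
  1.03988181e+00 -2.12862989e+00]
```

View pics/z5.png

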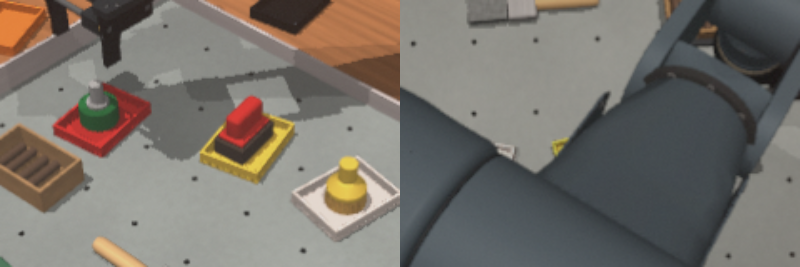

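>>> carry_out([
  {"slide": [0.001, 0.0, 0.03], "twist": [0, 0, 0]},
  {"slide": [0, 0, 0.03], "twist": [0, 0, 0]},
  {"slide": [0, 0, 0.015], "twist": [0, 0, 0]},
  {"slide": [0, 0, 0.006], "twist": [0, 0, 0]},
  {"slide": [0, 0, 0], "twist": [0, 0, 0]},
])

```text
time_s: 9.35
tool_pos: [618.2, -252.5, 110.5]
eef_rot: [[-0.002, 1.0, 0.0], [1.0, 0.002, -0.0], [-0.0, 0.0, -1.0]]
contact_force: [0.0, -0.4, 0.2]
opening: 87.2
```

>>> carry_out([
  {"slide": [0, 0, 0], "twist": [0, 0, 0]},
  {"slide": [0, 0, 0], "twist": [0, 0, 0]},
  {"slide": [0, 0, 0], "twist": [0, 0, 0]},
  {"slide": [0, 0, 0], "twist": [0, 0, 0]},
  {"slide": [0, 0, 0], "twist": [0, 0, 0]},
], gripper=1, grip_force=20)

```text
time_s: 9.98
tool_pos: [617.9, -253.1, 110.3]
eef_rot: [[-0.001, 1.0, 0.0], [1.0, 0.001, -0.0], [-0.0, 0.0, -1.0]]
contact_force: [0.4, -0.7, 0.6]
opening: 44.8
```

>>> carry_out([
  {"slide": [0, 0, 0], "twist": [0, 0, 0]},
  {"slide": [0, 0, 0], "twist": [0, 0, 0]},
  {"slide": [0, 0, 0], "twist": [0, 0, 0]},
  {"slide": [0, 0, 0], "twist": [0, 0, 0]},
])

```text
time_s: 10.48
tool_pos: [617.8, -252.5, 110.2]
eef_rot: [[-0.001, 1.0, -0.001], [1.0, 0.001, 0.001], [0.001, -0.001, -1.0]]
contact_force: [-0.2, 1.8, 1.8]
opening: 17.1
```

```bash
python3 - <<'E'
from h import *
snap('scene','scene6.png')
a=cv2.imread('pics/scene6.png')[180:300,200:360]
cv2.imwrite('pics/z6.png',cv2.resize(a,(640,480)))
print(env.get_obs()['tool_pos'],env.get_obs()['opening'],env.get_obs()['contact_force'])
E
```

```text
[ 617.80746792 -252.4541781   110.13917907] 17.38827507215659 [-0.22496413  1.29413417  0.20512829]
```

View pics/z6.png

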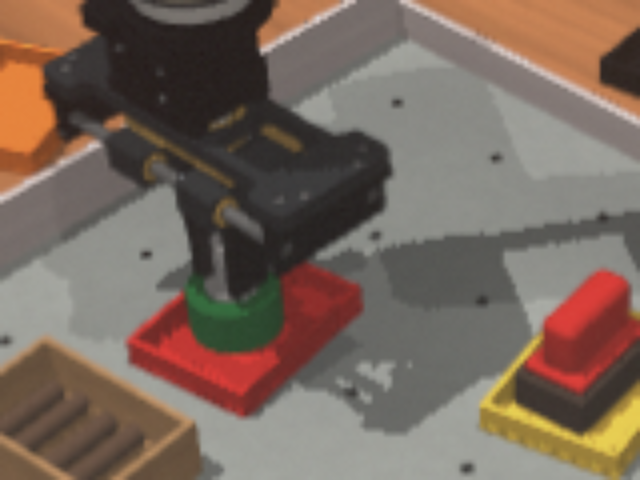

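>>> carry_out([
  {"slide": [0, 0, 0], "twist": [0, 0, 0]},
  {"slide": [0, 0, -0.01], "twist": [0, 0, 0]},
  {"slide": [0, 0, -0.03], "twist": [0, 0, 0]},
  {"slide": [0, 0, -0.03], "twist": [0, 0, 0]},
  {"slide": [0.02, -0.001, -0.01], "twist": [0, 0, 0]},
], grip_force=30)

```text
time_s: 11.15
tool_pos: [618.2, -234.9, 192.8]
eef_rot: [[0.001, 1.0, 0.005], [1.0, -0.001, -0.004], [-0.004, 0.005, -1.0]]
contact_force: [0.1, -0.1, -2.7]
opening: 17.3
```

>>> carry_out([
  {"slide": [0.03, -0.002, 0], "twist": [0, 0, 0]},
  {"slide": [0.045, -0.002, 0], "twist": [0, 0, 0]},
  {"slide": [0.045, -0.003, 0], "twist": [0, 0, 0]},
  {"slide": [0.045, -0.003, 0], "twist": [0, 0, 0]},
  {"slide": [0.045, -0.003, 0], "twist": [0, 0, 0]},
])

```text
time_s: 11.78
tool_pos: [602.3, -20.4, 189.5]
eef_rot: [[-0.002, 1.0, -0.002], [1.0, 0.002, 0.001], [0.001, -0.002, -1.0]]
contact_force: [0.1, -0.5, -2.8]
opening: 17.1
```

>>> carry_out([
  {"slide": [0.045, -0.002, 0], "twist": [0, 0, 0]},
  {"slide": [0.045, -0.002, 0], "twist": [0, 0, 0]},
  {"slide": [0.045, -0.003, 0], "twist": [0, 0, 0]},
  {"slide": [0.045, -0.002, 0], "twist": [0, 0, 0]},
  {"slide": [0.04, -0.002, 0], "twist": [0, 0, 0]},
])

```text
time_s: 12.4
tool_pos: [590.6, 199.4, 189.4]
eef_rot: [[-0.002, 1.0, -0.002], [1.0, 0.002, -0.0], [-0.0, -0.002, -1.0]]
contact_force: [0.8, 0.1, -3.3]
opening: 17.4
```

>>> carry_out([
  {"slide": [0.025, -0.001, 0], "twist": [0, 0, 0]},
  {"slide": [0.014, 0, 0], "twist": [0, 0, 0]},
  {"slide": [0, 0, 0], "twist": [0, 0, 0]},
])

```text
time_s: 12.78
tool_pos: [590.6, 236.8, 189.8]
eef_rot: [[-0.003, 1.0, -0.001], [1.0, 0.003, -0.0], [-0.0, -0.001, -1.0]]
contact_force: [0.6, -0.5, -3.3]
opening: 16.9
```

```bash
python3 - <<'E'
from h import *
snap('scene','scene7.png')
a=cv2.imread('pics/scene7.png')[260:440,360:600]
cv2.imwrite('pics/z7.png',cv2.resize(a,(640,480)))
print(env.get_obs()['tool_pos'],env.get_obs()['opening'],env.get_obs()['contact_force'])
E
```

```text
[590.83556693 235.86189465 189.82900933] 17.175255206600394 [-1.16687217  0.46800528 -2.2483559 ]
```

View pics/z7.png

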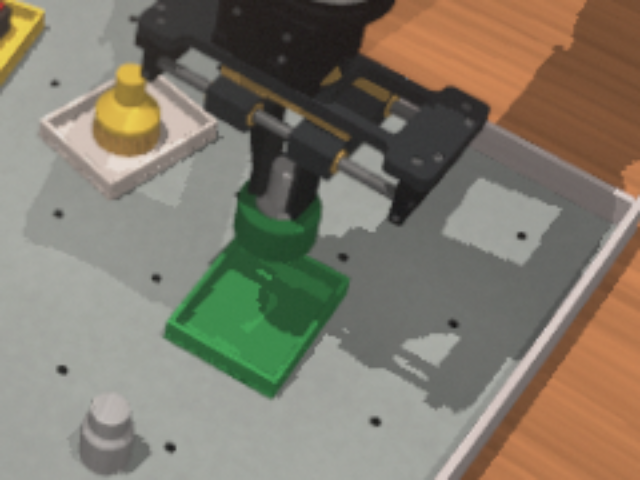

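>>> carry_out([
  {"slide": [0, 0, 0.03], "twist": [0, 0, 0]},
  {"slide": [0, 0, 0.025], "twist": [0, 0, 0]},
  {"slide": [0, 0, 0.016], "twist": [0, 0, 0]},
  {"slide": [0, 0, 0.007], "twist": [0, 0, 0]},
  {"slide": [0, 0, 0], "twist": [0, 0, 0]},
])

```text
time_s: 13.45
tool_pos: [591.6, 235.5, 112.1]
eef_rot: [[-0.001, 1.0, -0.0], [1.0, 0.001, -0.0], [-0.0, -0.0, -1.0]]
contact_force: [-1.5, 0.4, -2.3]
opening: 17.2
```

>>> carry_out([
  {"slide": [0, 0, 0.001], "twist": [0, 0, 0]},
  {"slide": [0, 0, 0.001], "twist": [0, 0, 0]},
  {"slide": [0, 0, 0], "twist": [0, 0, 0]},
])

```text
time_s: 13.82
tool_pos: [591.5, 236.1, 110.7]
eef_rot: [[-0.001, 1.0, 0.001], [1.0, 0.001, 0.0], [0.0, 0.001, -1.0]]
contact_force: [0.3, -0.3, -3.3]
opening: 17.2
```

>>> carry_out([
  {"slide": [0, 0, 0.001], "twist": [0, 0, 0]},
  {"slide": [0, 0, 0], "twist": [0, 0, 0]},
  {"slide": [0, 0, 0], "twist": [0, 0, 0]},
])

```text
time_s: 14.2
tool_pos: [591.6, 236.2, 110.0]
eef_rot: [[-0.001, 1.0, 0.001], [1.0, 0.001, 0.0], [0.0, 0.001, -1.0]]
contact_force: [-2.3, 0.7, 4.3]
opening: 16.9
```

>>> carry_out([
  {"slide": [0, 0, 0], "twist": [0, 0, 0]},
  {"slide": [0, 0, 0], "twist": [0, 0, 0]},
  {"slide": [0, 0, 0], "twist": [0, 0, 0]},
  {"slide": [0, 0, 0], "twist": [0, 0, 0]},
  {"slide": [0, 0, 0], "twist": [0, 0, 0]},
], gripper=-1)

```text
time_s: 14.82
tool_pos: [591.4, 235.9, 109.1]
eef_rot: [[-0.001, 1.0, -0.0], [1.0, 0.001, -0.0], [-0.0, -0.0, -1.0]]
contact_force: [0.2, 0.6, -0.9]
opening: 59.2
```

>>> carry_out([
  {"slide": [0, 0, 0], "twist": [0, 0, 0]},
  {"slide": [0, 0, -0.03], "twist": [0, 0, 0]},
  {"slide": [0, 0, -0.05], "twist": [0, 0, 0]},
  {"slide": [-0.045, -0.01, 0], "twist": [0, 0, 0]},
  {"slide": [-0.05, -0.01, 0], "twist": [0, 0, 0]},
])

```text
time_s: 15.45
tool_pos: [571.7, 140.7, 190.3]
eef_rot: [[-0.004, 1.0, 0.003], [1.0, 0.004, -0.0], [-0.0, 0.003, -1.0]]
contact_force: [-0.0, -1.4, -0.5]
opening: 87.0
```

>>> carry_out([
  {"slide": [-0.055, -0.012, 0], "twist": [0, 0, 0]},
  {"slide": [-0.055, -0.012, 0], "twist": [0, 0, 0]},
  {"slide": [-0.055, -0.012, 0], "twist": [0, 0, 0]},
  {"slide": [-0.05, -0.01, 0], "twist": [0, 0, 0]},
  {"slide": [-0.008, -0.002, 0], "twist": [0, 0, -0.125]},
])

```text
time_s: 16.08
tool_pos: [523.5, -85.4, 189.5]
eef_rot: [[-0.125, 0.992, 0.001], [0.992, 0.125, -0.001], [-0.001, 0.001, -1.0]]
contact_force: [1.2, -0.2, 0.7]
opening: 86.7
```

```bash
python3 - <<'E'
from h import *
snap('scene','scene8.png')
a=cv2.imread('pics/scene8.png')[190:430,270:590]
cv2.imwrite('pics/z8.png',cv2.resize(a,(640,480)))
print(env.get_obs()['tool_pos'],env.get_obs()['opening'],env.get_obs()['contact_force'])
E
```

```text
[523.48245537 -85.10856725 189.42827699] 87.00826856762127 [-0.40655296  0.00641596  0.06848004]
```

View pics/z8.png

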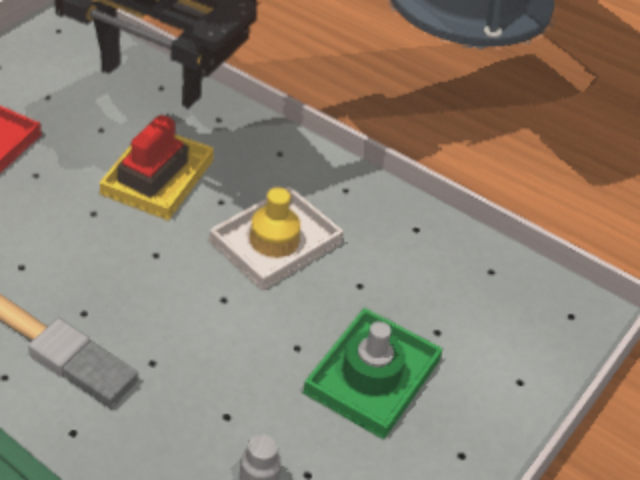

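>>> carry_out([
  {"slide": [0.002, 0, 0.03], "twist": [0, 0, 0]},
  {"slide": [0, 0, 0.03], "twist": [0, 0, 0]},
  {"slide": [0, 0, 0.015], "twist": [0, 0, 0]},
  {"slide": [0, 0, 0.007], "twist": [0, 0, 0]},
  {"slide": [0, 0, 0], "twist": [0, 0, 0]},
])

```text
time_s: 16.75
tool_pos: [523.7, -80.0, 107.3]
eef_rot: [[-0.126, 0.992, 0.0], [0.992, 0.126, -0.0], [-0.0, 0.0, -1.0]]
contact_force: [0.1, -0.4, 0.3]
opening: 87.1
```

>>> carry_out([
  {"slide": [0, 0, 0], "twist": [0, 0, 0]},
  {"slide": [0, 0, 0], "twist": [0, 0, 0]},
  {"slide": [0, 0, 0], "twist": [0, 0, 0]},
  {"slide": [0, 0, 0], "twist": [0, 0, 0]},
  {"slide": [0, 0, 0], "twist": [0, 0, 0]},
], gripper=1, grip_force=20)

```text
time_s: 17.38
tool_pos: [523.5, -80.2, 107.3]
eef_rot: [[-0.126, 0.992, 0.0], [0.992, 0.126, -0.0], [-0.0, 0.0, -1.0]]
contact_force: [-0.6, -0.8, -0.3]
opening: 44.9
```

>>> carry_out([
  {"slide": [0, 0, 0], "twist": [0, 0, 0]},
  {"slide": [0, 0, 0], "twist": [0, 0, 0]},
  {"slide": [0, 0, 0], "twist": [0, 0, 0]},
  {"slide": [0, 0, 0], "twist": [0, 0, 0]},
], grip_force=30)

```text
time_s: 17.88
tool_pos: [523.4, -80.0, 107.2]
eef_rot: [[-0.126, 0.992, -0.0], [0.992, 0.126, 0.0], [0.0, -0.0, -1.0]]
contact_force: [-0.5, 0.3, -0.1]
opening: 21.7
```

```bash
python3 - <<'E'
from h import *
snap('scene','scene9.png')
a=cv2.imread('pics/scene9.png')[190:310,270:430]
cv2.imwrite('pics/z9.png',cv2.resize(a,(640,480)))
print(env.get_obs()['tool_pos'],env.get_obs()['opening'],env.get_obs()['contact_force'])
E
```

```text
[523.42529565 -80.06363606 107.20294455] 22.020331237445205 [ 0.34866569 -0.50348642 -0.18476092]
```

View pics/z9.png

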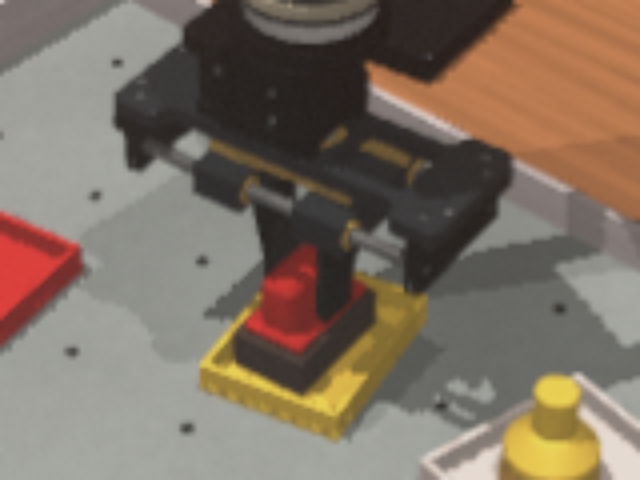

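>>> carry_out([
  {"slide": [0, 0, 0], "twist": [0, 0, 0]},
  {"slide": [0, 0, -0.01], "twist": [0, 0, 0]},
  {"slide": [0, 0, -0.025], "twist": [0, 0, 0]},
  {"slide": [0, 0, -0.025], "twist": [0, 0, 0]},
  {"slide": [-0.02, 0.008, -0.01], "twist": [0, 0, 0]},
])

```text
time_s: 18.55
tool_pos: [533.2, -98.0, 178.8]
eef_rot: [[-0.128, 0.992, -0.0], [0.992, 0.128, 0.0], [0.0, -0.0, -1.0]]
contact_force: [-0.7, -0.9, -3.1]
opening: 22.0
```

>>> carry_out([
  {"slide": [-0.035, 0.015, 0], "twist": [0, 0, 0]},
  {"slide": [-0.045, 0.018, 0], "twist": [0, 0, 0]},
  {"slide": [-0.045, 0.018, 0], "twist": [0, 0, 0]},
  {"slide": [-0.02, 0.009, 0], "twist": [0, 0, 0]},
  {"slide": [-0.011, 0.004, 0], "twist": [0, 0, -0.035]},
])

```text
time_s: 19.18
tool_pos: [617.3, -247.3, 177.3]
eef_rot: [[-0.16, 0.987, 0.0], [0.987, 0.16, -0.0], [-0.0, -0.0, -1.0]]
contact_force: [-0.4, -0.3, -2.9]
opening: 22.0
```

```bash
python3 - <<'E'
from h import *
snap('scene','scene10.png')
a=cv2.imread('pics/scene10.png')[180:300,200:360]
cv2.imwrite('pics/z10.png',cv2.resize(a,(640,480)))
print(env.get_obs()['tool_pos'],env.get_obs()['opening'],env.get_obs()['contact_force'])
E
```

```text
[ 617.90230442 -248.37190688  177.32936371] 21.83117850347681 [ 1.08280934 -1.59335473 -3.29250116]
```

View pics/z10.png

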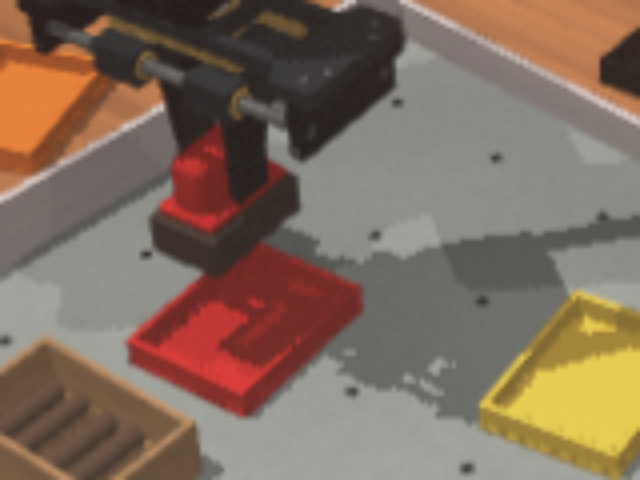

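>>> carry_out([
  {"slide": [0.002, 0, 0.03], "twist": [0, 0, 0]},
  {"slide": [0, 0, 0.02], "twist": [0, 0, 0]},
  {"slide": [0, 0, 0.012], "twist": [0, 0, 0]},
  {"slide": [0, 0, 0.006], "twist": [0, 0, 0]},
  {"slide": [0, 0, 0], "twist": [0, 0, 0]},
])

```text
time_s: 19.85
tool_pos: [616.8, -243.7, 109.1]
eef_rot: [[-0.161, 0.987, -0.0], [0.987, 0.161, 0.0], [0.0, -0.0, -1.0]]
contact_force: [0.8, 0.2, -3.0]
opening: 21.6
```

>>> carry_out([
  {"slide": [0, 0, 0.001], "twist": [0, 0, 0]},
  {"slide": [0, 0, 0.001], "twist": [0, 0, 0]},
  {"slide": [0, 0, 0], "twist": [0, 0, 0]},
])

```text
time_s: 20.23
tool_pos: [616.9, -243.8, 107.6]
eef_rot: [[-0.161, 0.987, 0.0], [0.987, 0.161, -0.0], [-0.0, 0.0, -1.0]]
contact_force: [-0.3, 0.9, -2.1]
opening: 21.7
```

>>> carry_out([
  {"slide": [0, 0, 0.001], "twist": [0, 0, 0]},
  {"slide": [0, 0, 0], "twist": [0, 0, 0]},
  {"slide": [0, 0, 0], "twist": [0, 0, 0]},
])

```text
time_s: 20.6
tool_pos: [616.9, -243.7, 107.2]
eef_rot: [[-0.161, 0.987, 0.001], [0.987, 0.161, -0.0], [-0.0, 0.0, -1.0]]
contact_force: [-1.4, 1.1, 5.4]
opening: 21.8
```

>>> carry_out([
  {"slide": [0, 0, 0], "twist": [0, 0, 0]},
  {"slide": [0, 0, 0], "twist": [0, 0, 0]},
  {"slide": [0, 0, 0], "twist": [0, 0, 0]},
  {"slide": [0, 0, 0], "twist": [0, 0, 0]},
  {"slide": [0, 0, 0], "twist": [0, 0, 0]},
], gripper=-1)

```text
time_s: 21.22
tool_pos: [616.4, -243.2, 105.5]
eef_rot: [[-0.16, 0.987, -0.001], [0.987, 0.16, 0.001], [0.002, -0.001, -1.0]]
contact_force: [-0.9, 0.8, -0.5]
opening: 63.7
```

>>> carry_out([
  {"slide": [0, 0, 0], "twist": [0, 0, 0]},
  {"slide": [0, 0, -0.03], "twist": [0, 0, 0]},
  {"slide": [0, 0, -0.05], "twist": [0, 0, 0.161]},
  {"slide": [0.045, -0.014, 0], "twist": [0, 0, 0]},
  {"slide": [0.05, -0.016, 0], "twist": [0, 0, 0]},
])

```text
time_s: 21.85
tool_pos: [586.7, -148.3, 186.7]
eef_rot: [[0.002, 1.0, 0.002], [1.0, -0.002, -0.0], [-0.0, 0.002, -1.0]]
contact_force: [0.3, 0.4, -0.1]
opening: 87.4
```

>>> carry_out([
  {"slide": [0.055, -0.017, 0], "twist": [0, 0, 0]},
  {"slide": [0.055, -0.017, 0], "twist": [0, 0, 0]},
  {"slide": [0.055, -0.017, 0], "twist": [0, 0, 0]},
  {"slide": [0.05, -0.016, 0], "twist": [0, 0, 0]},
  {"slide": [0.008, -0.002, 0], "twist": [0, 0, 0]},
])

```text
time_s: 22.48
tool_pos: [515.3, 77.4, 185.8]
eef_rot: [[-0.005, 1.0, -0.003], [1.0, 0.005, 0.001], [0.001, -0.003, -1.0]]
contact_force: [0.1, -1.3, -0.1]
opening: 86.9
```

```bash
python3 - <<'E'
from h import *
snap('scene','scene11.png')
a=cv2.imread('pics/scene11.png')[190:370,200:440]
cv2.imwrite('pics/z11.png',cv2.resize(a,(640,480)))
print(env.get_obs()['tool_pos'],env.get_obs()['opening'],env.get_obs()['contact_force'])
E
```

```text
[516.28254356  76.73872792 185.96693912] 87.17164104540532 [ 0.18686423 -0.56821392 -0.32937081]
```

View pics/z11.png

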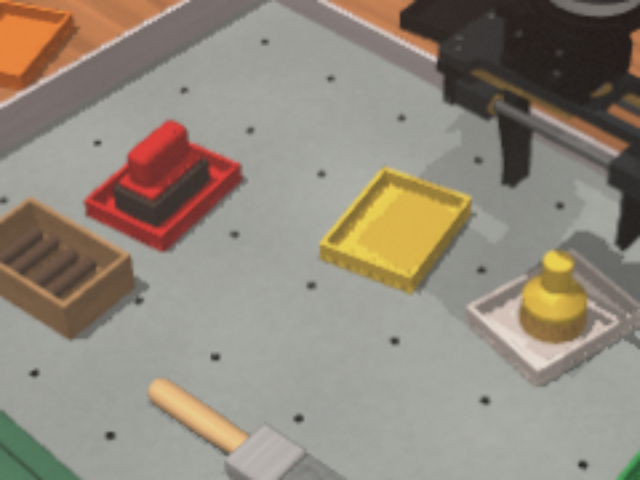

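>>> carry_out([
  {"slide": [-0.001, 0.001, 0.03], "twist": [0, 0, 0]},
  {"slide": [0, 0, 0.025], "twist": [0, 0, 0]},
  {"slide": [0, 0, 0.014], "twist": [0, 0, 0]},
  {"slide": [0, 0, 0.004], "twist": [0, 0, 0]},
  {"slide": [0, 0, 0], "twist": [0, 0, 0]},
])

```text
time_s: 23.15
tool_pos: [519.1, 72.8, 113.4]
eef_rot: [[0.0, 1.0, 0.0], [1.0, -0.0, -0.0], [-0.0, 0.0, -1.0]]
contact_force: [-0.3, 1.0, 0.4]
opening: 87.0
```

>>> carry_out([
  {"slide": [0, 0, 0], "twist": [0, 0, 0]},
  {"slide": [0, 0, 0], "twist": [0, 0, 0]},
  {"slide": [0, 0, 0], "twist": [0, 0, 0]},
  {"slide": [0, 0, 0], "twist": [0, 0, 0]},
  {"slide": [0, 0, 0], "twist": [0, 0, 0]},
], gripper=1, grip_force=20)

```text
time_s: 23.78
tool_pos: [518.7, 73.3, 113.3]
eef_rot: [[-0.0, 1.0, 0.0], [1.0, 0.0, -0.0], [-0.0, 0.0, -1.0]]
contact_force: [0.1, 0.1, 0.9]
opening: 44.7
```

>>> carry_out([
  {"slide": [0, 0, 0], "twist": [0, 0, 0]},
  {"slide": [0, 0, 0], "twist": [0, 0, 0]},
  {"slide": [0, 0, 0], "twist": [0, 0, 0]},
  {"slide": [0, 0, 0], "twist": [0, 0, 0]},
], grip_force=30)

```text
time_s: 24.28
tool_pos: [518.7, 73.4, 113.2]
eef_rot: [[-0.0, 1.0, -0.0], [1.0, 0.0, 0.0], [0.0, -0.0, -1.0]]
contact_force: [-0.6, 0.4, -0.6]
opening: 21.3
```

```bash
python3 - <<'E'
from h import *
S=snap('scene','scene12.png')
print(env.get_obs()['tool_pos'],env.get_obs()['opening'],env.get_obs()['contact_force'])
k=comps(S['pixels'],'yellow',(315,240,385,305))[0];hu=cv2.convexHull(k).astype(np.float32)
for e in np.arange(1,8,.5):
    q=cv2.approxPolyDP(hu,e,True)
    if len(q)<=4: break
q=q[:,0];P=cast(S,q,16);print(q,P.round(1),P.mean(0))
a=cv2.imread('pics/scene12.png')[235:305,315:385]
cv2.imwrite('pics/z12.png',cv2.resize(a,(560,560)))
E
```

```text
[518.67337766  73.33517867 113.1889948 ] 21.0566746167288 [0.43772493 0.63093232 0.00294867]
[[343. 253.]
 [376. 264.]
 [354. 299.]
 [320. 286.]] [[ 486.2 -126.8   16. ]
 [ 466.1  -50.5   16. ]
 [ 576.1  -16.1   16. ]
 [ 594.5  -92.    16. ]] [530.72268379 -71.35946057  16.        ]
```

View pics/z12.png

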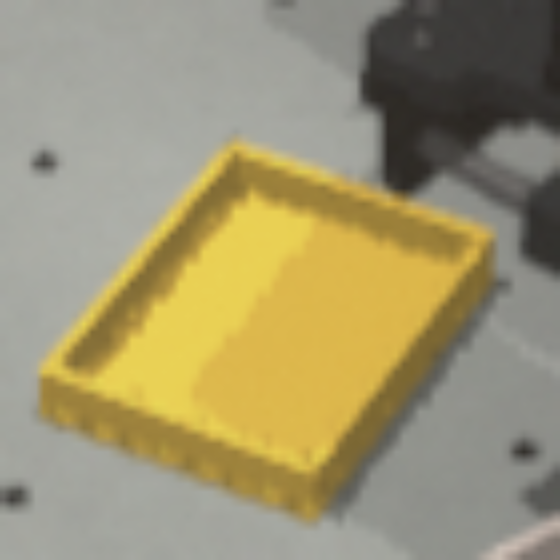

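>>> carry_out([
  {"slide": [0, 0, -0.01], "twist": [0, 0, 0]},
  {"slide": [0, 0, -0.02], "twist": [0, 0, 0]},
  {"slide": [0, 0, -0.02], "twist": [0, 0, 0]},
  {"slide": [-0.015, 0.001, -0.01], "twist": [0, 0, 0]},
  {"slide": [-0.03, 0.002, 0], "twist": [0, 0, 0]},
])

```text
time_s: 24.95
tool_pos: [522.0, 27.8, 174.3]
eef_rot: [[-0.002, 1.0, 0.002], [1.0, 0.002, -0.001], [-0.001, 0.002, -1.0]]
contact_force: [0.5, -0.6, -1.4]
opening: 21.1
```

>>> carry_out([
  {"slide": [-0.035, 0.002, 0], "twist": [0, 0, 0]},
  {"slide": [-0.035, 0.001, 0], "twist": [0, 0, 0]},
  {"slide": [-0.025, 0.001, 0], "twist": [0, 0, 0]},
  {"slide": [-0.009, 0, 0], "twist": [0, 0, 0]},
  {"slide": [0, 0, 0], "twist": [0, 0, 0]},
])

```text
time_s: 25.58
tool_pos: [525.4, -76.3, 173.2]
eef_rot: [[0.001, 1.0, -0.001], [1.0, -0.001, 0.0], [0.0, -0.001, -1.0]]
contact_force: [-0.0, 0.6, -0.7]
opening: 20.9
```

```bash
python3 - <<'E'
from h import *
snap('scene','scene13.png')
a=cv2.imread('pics/scene13.png')[190:310,270:430]
cv2.imwrite('pics/z13.png',cv2.resize(a,(640,480)))
print(env.get_obs()['tool_pos'],env.get_obs()['opening'],env.get_obs()['contact_force'])
E
```

```text
[525.27084922 -75.53173484 173.13190664] 21.410687303637342 [-0.32014968  0.16964259 -1.14943845]
```

View pics/z13.png

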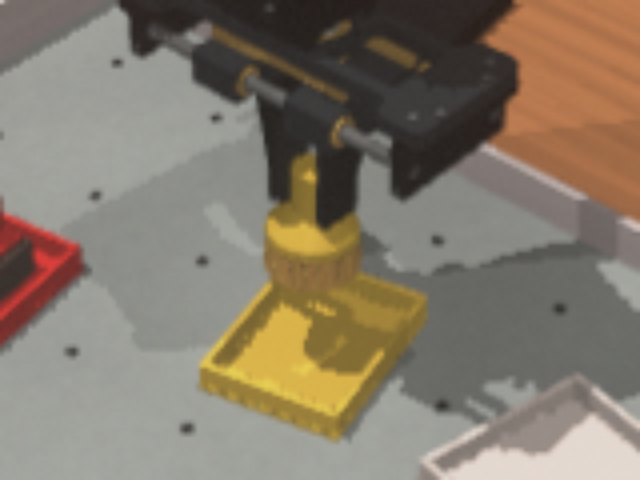

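>>> carry_out([
  {"slide": [0, 0, 0.025], "twist": [0, 0, 0]},
  {"slide": [0, 0, 0.02], "twist": [0, 0, 0]},
  {"slide": [0, 0, 0.01], "twist": [0, 0, 0]},
  {"slide": [0, 0, 0.004], "twist": [0, 0, 0]},
  {"slide": [0, 0, 0], "twist": [0, 0, 0]},
])

```text
time_s: 26.25
tool_pos: [525.9, -75.4, 114.4]
eef_rot: [[-0.001, 1.0, 0.0], [1.0, 0.001, -0.0], [-0.0, 0.0, -1.0]]
contact_force: [0.1, 0.6, -2.0]
opening: 21.0
```

>>> carry_out([
  {"slide": [0, 0, 0.001], "twist": [0, 0, 0]},
  {"slide": [0, 0, 0], "twist": [0, 0, 0]},
  {"slide": [0, 0, 0], "twist": [0, 0, 0]},
])

```text
time_s: 26.62
tool_pos: [525.8, -75.8, 113.6]
eef_rot: [[-0.0, 1.0, 0.001], [1.0, 0.0, -0.0], [-0.0, 0.001, -1.0]]
contact_force: [-0.7, -0.8, -2.6]
opening: 21.3
```

>>> carry_out([
  {"slide": [0, 0, 0.001], "twist": [0, 0, 0]},
  {"slide": [0, 0, 0], "twist": [0, 0, 0]},
  {"slide": [0, 0, 0], "twist": [0, 0, 0]},
])

```text
time_s: 27.0
tool_pos: [525.9, -75.8, 113.1]
eef_rot: [[-0.0, 1.0, 0.001], [1.0, 0.0, -0.0], [-0.0, 0.001, -1.0]]
contact_force: [-0.7, 0.8, 4.9]
opening: 21.3
```

>>> carry_out([
  {"slide": [0, 0, 0], "twist": [0, 0, 0]},
  {"slide": [0, 0, 0], "twist": [0, 0, 0]},
  {"slide": [0, 0, 0], "twist": [0, 0, 0]},
  {"slide": [0, 0, 0], "twist": [0, 0, 0]},
  {"slide": [0, 0, 0], "twist": [0, 0, 0]},
], gripper=-1)

```text
time_s: 27.62
tool_pos: [525.7, -75.7, 112.1]
eef_rot: [[-0.0, 1.0, -0.0], [1.0, 0.0, 0.0], [0.0, -0.0, -1.0]]
contact_force: [0.1, -0.3, -0.1]
opening: 63.5
```

>>> carry_out([
  {"slide": [0, 0, 0], "twist": [0, 0, 0]},
  {"slide": [0, 0, -0.03], "twist": [0, 0, 0]},
  {"slide": [0, 0, -0.05], "twist": [0, 0, 0]},
  {"slide": [0, 0, -0.05], "twist": [0, 0, 0]},
  {"slide": [0, -0.02, -0.05], "twist": [0, 0, 0]},
])

```text
time_s: 28.25
tool_pos: [506.5, -76.0, 294.0]
eef_rot: [[-0.001, 1.0, 0.002], [1.0, 0.001, -0.001], [-0.001, 0.002, -1.0]]
contact_force: [0.9, 0.6, -0.4]
opening: 86.9
```

>>> carry_out([
  {"slide": [0.04, -0.03, -0.02], "twist": [0, 0, 0]},
  {"slide": [0.05, -0.03, 0], "twist": [0, 0, 0]},
  {"slide": [0.03, -0.02, 0], "twist": [0, 0, 0]},
  {"slide": [0, 0, 0], "twist": [0, 0, 0]},
  {"slide": [0, 0, 0], "twist": [0, 0, 0]},
])

```text
time_s: 28.88
tool_pos: [426.4, 44.0, 312.5]
eef_rot: [[-0.001, 1.0, 0.002], [1.0, 0.001, -0.001], [-0.001, 0.002, -1.0]]
contact_force: [-0.3, 0.3, 0.1]
opening: 87.1
```

```bash
python3 - <<'E'
from h import *
snap('scene','scene14.png');snap('top','top14.png')
a=cv2.imread('pics/scene14.png');b=cv2.imread('pics/top14.png')
cv2.imwrite('pics/z14.png',np.hstack([cv2.resize(a[200:440,180:500],(400,300)),cv2.resize(b[120:320,100:400],(400,300))]))
print(env.get_obs()['tool_pos'],env.get_obs()['opening'],env.get_obs()['contact_force'])
E
```

```text
[426.71038028  43.47015309 312.33318201] 87.24127798469259 [ 0.31884391 -0.80970044  0.49692484]
```

View pics/z14.png

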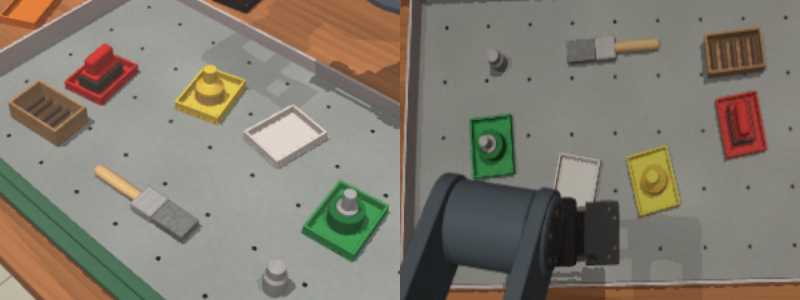

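View pics/scene14.png

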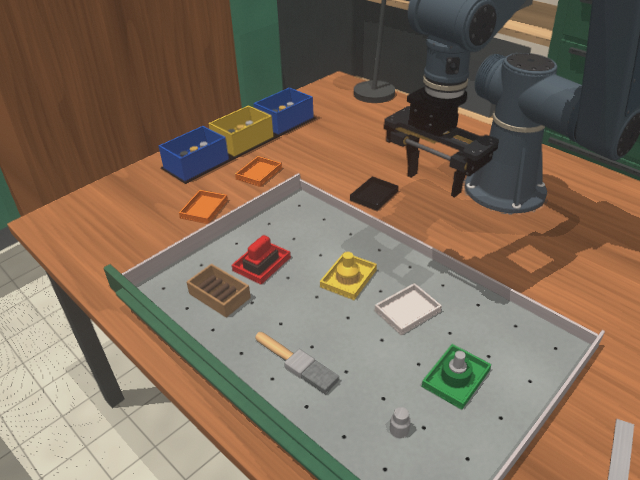

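```bash
python3 - <<'E'
from h import *
a=cv2.imread('pics/scene0.png').astype(int);b=cv2.imread('pics/scene14.png').astype(int);d=abs(a-b).max(2)
for n,(x,y,u,w) in dict(box=(186,262,252,316),brush=(254,330,342,394),socket=(386,404,414,440)).items(): print(n,(d[y:w,x:u]>40).mean().round(4))
print(env.close_job())
E
```

```text
box 0.0185
brush 0.0
socket 0.0
the job is handed in; nothing more can be done
None
```

The job is handed in at about 29 s of the 91 s allowed. `close_job()` gives no verdict, so I can't say how it was judged.

**Moves, in order:**
1. Parked the yellow cup brush in the white spare tray.
2. Moved the grinding wheel from the red tray to the green tray.
3. Moved the rubbing block from the yellow tray to the red tray.
4. Moved the cup brush from the spare tray to the yellow tray.

I lowered each tool until the force reading showed the tray floor (about 4–5 N), and only then opened the fingers.

**Last checks:**
- **Placement:** both final pictures show each tool upright in the tray of its own colour. The gripper let go within about 2 mm of each measured tray centre. I did not measure the final tool positions separately.
- **Spare tray:** it looks empty. The arm hid part of it in the top view, but the scene view shows all of it.
- **Arm:** it stands clear of everything at TCP height 312 mm, with the gripper open.
- **Hand brush and socket:** these areas of the scene picture did not change between start and end.
- **Cardboard box:** 1.9 % of the pixels around it changed. I did not check why. It looks to be in the same place in the pictures, and the arm did not touch it as far as I could see.

**Disagreements:**
- **Heights:** the heights from the two views came out 2–6 mm (one tray corner about 10 mm) lower than the given sizes imply. I therefore set the final heights by force and by the height at which each tool was gripped.
- **Grip height:** I gripped each tool 6–10 mm higher than suggested, so that the fingertips cleared the flange, the taper and the plate.

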